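# Empty the bench lathe's catch tray into the tote

## Robot

A 7-joint arm with a two-finger parallel gripper is mounted at the origin on a cart in front of the work surface, level with it; the furniture and walls round the work are solid. World frame = base frame: x ahead of the robot, y to its left, z up, the work surface at z = 0. Lengths are in mm, angles in rad, forces in N, time in s.
With the tool pointing down it reaches from about 400 to 875 mm from the base axis. Payload 4.4 kg.
Tool frame: the origin (TCP) lies at the very end of the fingers, on their centre line; the grasp point (between the pads) lies 19 mm behind it; z points along the fingers, y is the line along which they close (so a half turn about z gives the same grasp; the last joint's range is limited). The gripper opens to 85 mm and grips with 20 to 120 N. Pads are 22 mm wide; open, the fingers measure 114 mm over their backs; the gripper's body (76 mm by 85 mm) begins 54 mm behind the grasp point. The pads swing forward as they close: fully open they stand 13 mm farther back than shut.
Start: joints at [1.067, 0.628, 0.038, 1.517, -0.027, 0.996, -0.02], TCP at [275.594, -588.698, 231.313] pointing down, gripper open.
Joint ranges: [-3.06, 3.06], [-0.37, 2.12], [-1.25, 1.32], [0.18, 2.47], [-1.1, 4.24], [0.23, 1.98], [-2.94, 2.94]. Speed limits (rad/s): [2.57, 2.57, 3.14, 3.14, 3.14, 3.14, 3.14].

## Interface

Orientations are given as [roll, pitch, yaw] about the fixed x, y, z axes, in that order (R = Rz(yaw) Ry(pitch) Rx(roll)).
In Python, from cell import sensors, get_image, camera_params, order gives the robot as it stands.
- The arm moves only by the shell command python3 -m inch 'ROWS' [OPENING]. ROWS is JSON, a list that holds one entry, the list of rows, each a list of 4 numbers: the shift along the tool's x, y, z in cm, then the turn about the tool's z in degrees. A call has 1 to 8 rows; each row is the pose to reach, as a shift and turn from the pose commanded when the call began, along the tool's axes at that moment; what a row does not reach only later rows make up. A row lasts 1/12 s, in which the tool goes at most 41.7 mm and 7.16 degrees, less where a joint would pass 70% of its speed; a pose out of reach is approached as far as the arm can. A call with a gripper value outside its range is refused whole. OPENING is the finger opening in cm, from 0 to 8.54, set as the call begins (- or left out, the last holds). The fingers move at their own pace and stop on an object; the grip force is fixed at half the most. Time passes only in rows, so rows that repeat a pose let the fingers close. It gives the time, the measured TCP pose, the force, the opening and the grip force at its end, in the units of the state.
- sensors.read_state(): the state, without advancing time (a new reading comes with each control period).
- get_image(name): name is "side" or "top" or "wrist"; returns the picture (480x640x3 uint8, blue, green, red); there is no depth.
- camera_params(name): a dict with "mtx" (3x3 intrinsics, pixels), "D" ([k1, k2, p1, p2, k3] as OpenCV has them; the pictures are not rectified), "rvec" (rotation vector, rad) and "tvec" (3), from world to camera coordinates, as OpenCV has them. Camera axes: x right, y down, z forward; pixel columns grow to the right and rows downward; lengths in mm; the calibration is good to about 2 mm. A picture is of the moment at which its call begins: read the wrist's pose just before it. camera_params takes no time and is no camera call; for the wrist camera it gives the pose at the moment of the call.
- order.finish_job(): hands the job in; it is judged then, once.
The state is a dict: "clock": time; "qpos": joint angles; "qd": joint speeds; "tau": joint torques, N m; "eef_pos": TCP position; "tool_rot": TCP orientation; "force": force on the tool from outside, world axes, zero at the start; "torque": the same for the moment, N m; "width": finger opening in mm; "gripper_force": force on a finger pad.
Only numpy, scipy, OpenCV 4.12 (cv2) and the standard library are available. Lean on these libraries where they do the work, as an engineer would, in place of code of your own. Each camera call takes 0.05 s, during which the arm holds its last target. There are 200 camera calls.

## Task

The bench lathe has finished three fork ends: bring the grey tote up under the mouth of its catch tray, close and square against the tray's apron, let the tailgate down so that it makes a chute into the tote, and then sweep the three fork ends down it into the tote without lifting them out of the tray. The short square bar end is scrap and must not get in among them: leave it in the tray.

Things in the scene. Friction and masses are not known exactly. Their poses are not given: they have to be found in the camera images.
- lathe: Bench lathe, fixed: grey and white cabinet with a raised sheet-metal catch tray in front. Origin: on the bench under the tray's centre; z up; y along the tray (tailgate end at -y, closed end at +y); +x towards the cabinet, whose front stands at x = 0.17 m and is 0.36 m high. The lathe's x and y below are of this frame
- tray_floor (a point): Centre of the catch tray's floor, 90 mm above the bench. The tray is open above; inside it is 156 mm wide (x -78 to +78 mm) and 256 mm long (y -128 to +128 mm); walls on both sides and at the +y end reach 38 mm above its floor. A chute slopes from the cabinet down to the top of the +x wall between y = 10 and 110 mm, rising to 180 mm above the bench at the cabinet (its side lips included)
- tray_mouth (a point): Middle of the tray floor's edge at the tailgate end, 90 mm above the bench (lathe frame: x = 0, y = -128 mm). Right below it an upright apron, 156 mm wide, 12 to 74 mm above the bench, faces -y: the tote goes up against it
- tailgate (a joint): Sheet-metal tailgate, 150 mm wide, at the tray's -y end, hinged along its lower edge 3 mm below the floor's edge. 0 = upright (closed), 2.0 rad = down on its stops: a chute sloping 25 degrees below level, tip 45 mm out from the mouth and 67 mm above the bench, over the tote's rim. Once its top is pushed outward by some 25 degrees it falls open of itself; it takes under 2 N
- tailgate_edge (a point): Middle of the tailgate's free edge, 46 mm from its hinge (its top edge while closed, then about 133 mm above the bench). The sheet is 3 mm thick with a 6 mm bead on this edge; two 24 mm cheeks stand along its sides on the tray side
- tote_centre (a point): Centre of the grey plastic tote, half-way up (28 mm). Open box, 200 mm along its x, 160 mm along its y over the rim, 56 mm high; rim 10 mm thick and 9 mm high all round, walls below it 4 mm, floor 4 mm; about 0.35 kg, slides on the bench. A 200 mm side goes against the apron, tote's x parallel to lathe's x; touching, its centre is 208 mm out from the lathe's origin along -y
- fork_1_mid (a point): Centre (half-way up, 13 mm) of a finished steel fork end lying in the tray: 76 mm long along its x, 26 x 26 mm in section, threaded 18 mm round shank at -x, slotted fork with a cross hole at +x; about 0.14 kg. It lies roughly lengthwise in the tray
- fork_2_mid (a point): Centre of the second fork end, same shape
- fork_3_mid (a point): Centre of the third fork end, same shape; it lies nearer the closed end, beside the bar end
- bar_end_mid (a point): Centre of the scrap bar end in the tray: short plain square block, 24 x 26 x 26 mm; it lies nearer the closed end, behind one of the fork ends

How it is judged (in metres and radians):
On the way:
1. the tote stands under the mouth, close and square against the apron, and the tailgate is down (y of tote_centre in the frame of lathe above -0.23 m and x of tote_centre in the frame of lathe between -0.025 and 0.025 m and angle between the x axis of tote_centre and the x axis of lathe, either way round below 0.15 rad and height (world z) of tote_centre below 0.034 m and value of joint tailgate above 1.8 rad), for 0.2 s.
At the end, for the whole second after the job is handed in: All three fork ends lie at rest inside the tote (their centres within its walls and no more than 7 mm above its rim), the tote stands upright on the bench, and the bar end lies in the tray (x of fork_1_mid in the frame of tote_centre between -0.095 and 0.095 m and y of fork_1_mid in the frame of tote_centre between -0.075 and 0.075 m and z of each of fork_1_mid, fork_2_mid, fork_3_mid in the frame of tote_centre below 0.035 m and linear speed of each of fork_1, fork_2, fork_3, tote below 0.05 m/s and x of fork_2_mid in the frame of tote_centre between -0.095 and 0.095 m and y of fork_2_mid in the frame of tote_centre between -0.075 and 0.075 m and x of fork_3_mid in the frame of tote_centre between -0.095 and 0.095 m and y of fork_3_mid in the frame of tote_centre between -0.075 and 0.075 m and x of bar_end_mid in the frame of lathe between -0.078 and 0.078 m and y of bar_end_mid in the frame of lathe between -0.128 and 0.128 m and z of bar_end_mid in the frame of lathe between 0.09 and 0.125 m and angle between tote_centre's own z axis and vertical below 0.1 rad and height (world z) of tote_centre below 0.034 m); the robot touches nothing.
It fails at once if a fork end is lifted out of the tray (its centre more than 60 mm above the tray's floor) (z of any of fork_1_mid, fork_2_mid, fork_3_mid in the frame of lathe above 0.15 m).
It also fails if it takes over 72 s, if anything falls off the work surface, if the arm or the gripper's body presses on something with over 40 N, if the wrist force passes 120 N, or if a joint passes its speed limit or range.

## Working session

There is one attempt and no reset: what is moved stays moved. The work goes in short steps, Python scripts to look and compute and a shell command to move; the robot and the scene stay as the last step left them, time stands still between calls to the robot, and variables do not carry over. Pictures are saved under pics/ and viewed, at most 10 in all, crops included, and the job is handed in when it is done.

```bash
ls; mkdir -p pics
python3 - <<'E'
from cell import sensors,get_image,camera_params
import cv2
s=sensors.read_state();print(s)
for n in("top","side"):
    cv2.imwrite(f"pics/{n}0.png",get_image(n));p=camera_params(n);print(n,p)
E
```

```text
pics
{'clock': 0.0, 'qpos': array([ 1.06719686,  0.62931781,  0.03843767,  1.51834675, -0.02698977,
        0.99628324, -0.02000271]), 'qd': array([-0.00135143, -0.00035185,  0.00121707, -0.00085973, -0.00043666,
        0.00035773, -0.00026166]), 'tau': array([ 1.45738418e-04, -5.63399971e+01,  1.22628573e+00, -1.93443310e+01,
        1.10959390e-02,  1.05764242e-02,  1.22501604e-05]), 'eef_pos': array([ 275.33580692, -588.13580573,  230.41414717]), 'tool_rot': array([-3.13975560e+00,  2.83103234e-05,  4.37806297e-01]), 'force': array([-0.11648713,  0.2767557 ,  1.02209016]), 'torque': array([-0.05395705,  0.00193537, -0.01374604]), 'gripper_force': 0.0, 'width': 85.50513930103526}
top {'mtx': array([[600.92153207,   0.        , 326.96011504],
       [  0.        , 600.92153207, 242.47405397],
       [  0.        ,   0.        ,   1.        ]]), 'D': array([0.00537723, 0.        , 0.        , 0.        , 0.        ]), 'rvec': array([ 2.20346846, -2.13927646,  0.1431202 ]), 'tvec': array([ -68.23452712,  552.95364452, 1119.02186311])}
side {'mtx': array([[587.88466412,   0.        , 319.33014952],
       [  0.        , 587.88466412, 231.63753512],
       [  0.        ,   0.        ,   1.        ]]), 'D': array([-0.12089898,  0.        ,  0.        ,  0.        ,  0.        ]), 'rvec': array([ 0.14066666, -2.78023523,  1.31104285]), 'tvec': array([ 539.86821983,  141.43819229, 1030.00510652])}
```

View pics/top0.png

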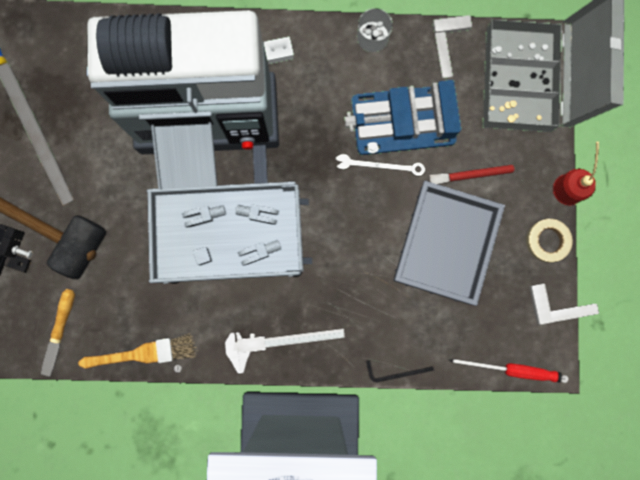

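View pics/side0.png

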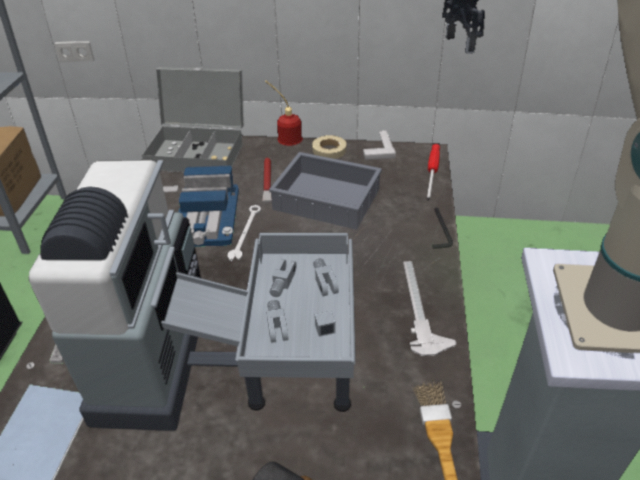

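The top view shows the tray at px (149–301, 184–282) with its tailgate on the right. The forks are at about (203,215), (257,213) and (260,252), and the bar is at (203,256). The turned tote has rim corners at (428,183), (504,207), (477,303) and (397,280).

```bash
cat > h.py <<'E'
import numpy as np,cv2
from cell import sensors,get_image,camera_params
def ray(n,uv,z,p=None):
    p=p or camera_params(n)
    u=cv2.undistortPoints(np.array(uv,float).reshape(-1,1,2),p["mtx"],p["D"]).reshape(-1,2)
    R,_=cv2.Rodrigues(p["rvec"]);t=np.ravel(p["tvec"]);c=-R.T@t
    d=np.c_[u,np.ones(len(u))]@R
    return c+d*((np.broadcast_to(z,len(u))-c[2])/d[:,2])[:,None]
def proj(n,P,p=None):
    p=p or camera_params(n)
    return cv2.projectPoints(np.array(P,float).reshape(-1,1,3),p["rvec"],p["tvec"],p["mtx"],p["D"])[0].reshape(-1,2)
E
python3 - <<'E'
from h import *
np.set_printoptions(precision=1,suppress=True)
print("tray rim",ray("top",[(149,190),(298,184),(301,273),(151,282)],128))
T=ray("top",[(428,183),(504,207),(477,303),(397,280)],56);print("tote",T,T.mean(0))
for i in range(4):print(np.linalg.norm(T[i]-T[i-1]),np.degrees(np.arctan2(*(T[i]-T[i-1])[1::-1])))
print("parts",ray("top",[(203,215),(257,213),(260,252),(203,256)],110))
im=get_image("top")
cv2.imwrite("pics/c1.png",cv2.resize(im[170:320,130:330],None,fx=4,fy=4,interpolation=cv2.INTER_CUBIC))
print(proj("top",[[275,-588,230]]), proj("side",[[275,-588,230]]))
E
```

```text
tray rim [[627.1 265.6 128. ]
 [646.5   4.  128. ]
 [488.9  -6.5 128. ]
 [465.6 252.2 128. ]]
tote [[ 671.7 -240.4   56. ]
 [ 630.  -385.5   56. ]
 [ 447.2 -334.1   56. ]
 [ 485.6 -184.1   56. ]] [ 558.6 -286.    56. ]
194.4901723779082 -16.81886252960516
150.95809124043905 -106.02660411834539
189.98163597117056 164.28925999338344
154.75988974674303 75.6369819042318
parts [[588.4 172.2 110. ]
 [595.1  76.2 110. ]
 [525.1  67.9 110. ]
 [515.  168.4 110. ]]
[[670.8 418.2]] [[457.8  52.1]]
```

View pics/c1.png

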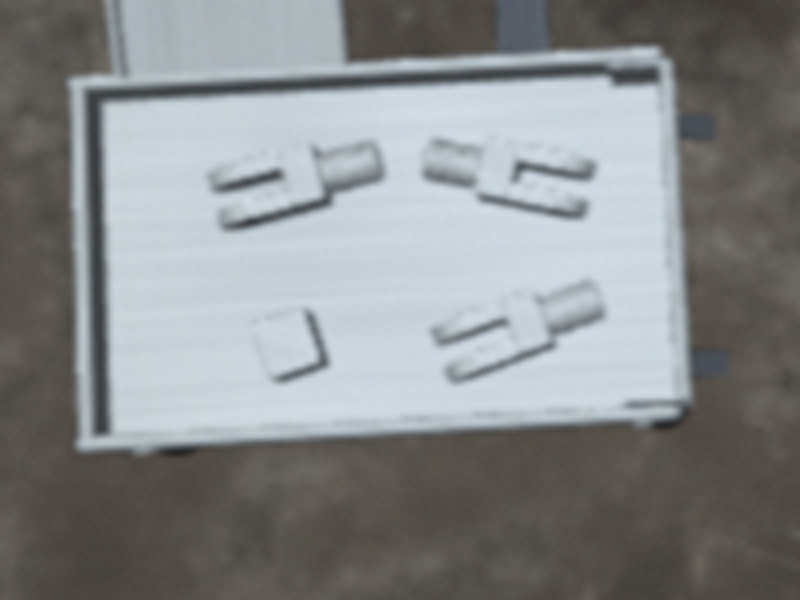

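The crop shows the parts clearly. The tray centre is about (557,129) with a yaw of about +4.6°. The tote is at about (559,-286) with yaw -16°. The two far-side forks nearly touch shank to shank (crop px 385 and 422), and the bar is behind the near-side fork. I'll move over the tote's outer long rim.

```bash
python3 -m inch '[[[4,-1.2,1,7],[8,-2.4,2,14],[12,-3.6,3,21],[16,-4.8,4,28],[20,-6,5,35],[24,-7.2,6,41.3],[28,-8.4,7,41.3],[31,-9.2,8,41.3]]]' 4
python3 - <<'E'
from h import *
np.set_printoptions(precision=2,suppress=True)
s=sensors.read_state();print(s["eef_pos"],s["tool_rot"])
p=camera_params("wrist");np.save("pics/w1.npy",p,allow_pickle=True)
cv2.imwrite("pics/w1.png",get_image("wrist"))
E
```

```text
clock: 0.82
eef_pos: [518.9, -372.1, 151.0]
tool_rot: [3.141, -0.0, -0.283]
force: [0.5, -1.0, 0.3]
width: 40.0
gripper_force: 0.0
[ 518.88 -372.08  151.01] [ 3.14 -0.   -0.28]
```

View pics/w1.png

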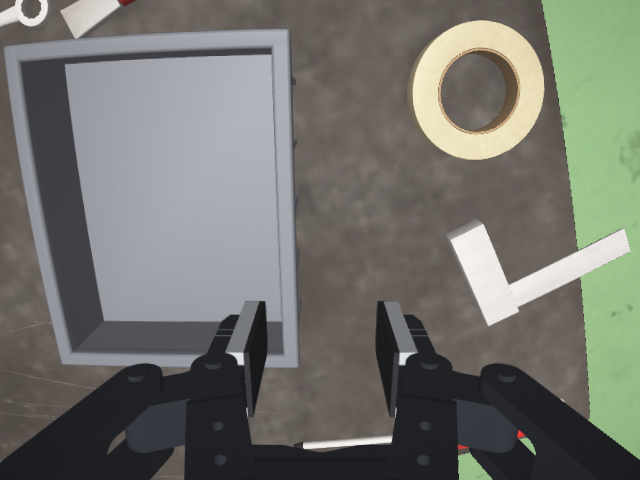

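The wrist view shows all of the tote's rim. Its outer corners are at about (5,45), (289,29), (298,367) and (65,363).

```bash
cat > rel.py <<'E'
# rel(x,y): shift in tool axes (cm) to reach world x,y from the present pose
from h import *
def rel(x,y,z=None):
    s=sensors.read_state();e=s["eef_pos"];a=s["tool_rot"][2];dx,dy=x-e[0],y-e[1]
    return np.round([(dx*np.cos(a)+dy*np.sin(a))/10,(dx*np.sin(a)-dy*np.cos(a))/10,0 if z is None else (e[2]-z)/10],2),"yaw",round(np.degrees(a),2),np.round(e,1)
E
python3 - <<'E'
from rel import *
T=ray("wrist",[(5,45),(289,29),(298,367),(65,363)],56);print(T)
for i in range(4):print(np.linalg.norm(T[i]-T[i-1]),np.degrees(np.arctan2(*(T[i]-T[i-1])[1::-1])))
m=(T[1]+T[2])/2;c=T.mean(0);print(m,c);n=(c-m)/np.linalg.norm(c-m)
g=m+5*n;print(g,rel(*g[:2],31))
E
```

```text
[[ 682.6945085  -225.28558138   56.        ]
 [ 641.37975197 -375.89052507   56.        ]
 [ 453.42024543 -325.36921747   56.        ]
 [ 493.03162794 -176.15260329   56.        ]]
195.9236019423024 -14.523448961332772
156.1690051509702 -105.34030911657918
194.6308778692561 164.9551551188637
154.3847776542146 75.1330270988736
[ 547.3999987  -350.62987127   56.        ] [ 567.63153346 -275.6744818    56.        ]
[ 548.70294257 -345.80262182   56.        ] (array([ 1.67, -2.13, 11.69]), 'yaw', np.float64(-15.53), array([ 526.9, -361.9,  147.9]))
```

Run:
```python
from rel import *
print(sensors.read_state()["clock"],sensors.read_state()["qd"].round(3))
print(rel(539.5,-356.5,31))
```

```text
0.8667 [ 0.032 -0.015 -0.069  0.029 -0.007  0.041  0.127]
(array([ 1.07, -0.85, 11.69]), 'yaw', np.float64(-15.53), array([ 526.9, -361.9,  147.9]))
```

```bash
python3 -m inch '[[[0,0,0,0],[0,0,0,0],[0,0,0,0],[0,0,0,0]]]'
python3 - <<'E'
from rel import *
p=camera_params("wrist");im=get_image("wrist");cv2.imwrite("pics/w2.png",im)
T=ray("wrist",[(5,45),(289,29),(298,367),(65,363)],56,np.load("pics/w1.npy",allow_pickle=True).item());c=T.mean(0);m=(T[1]+T[2])/2;n=(c-m)/np.linalg.norm(c-m)
print(T,c,m+5*n)
print(rel(*(m+5*n)[:2],31))
E
```

```text
clock: 1.2
eef_pos: [515.9, -375.9, 151.7]
tool_rot: [3.14, -0.0, -0.286]
force: [-0.6, -0.1, -0.9]
width: 39.8
gripper_force: 0.0
[[ 676.52267091 -237.27945814   56.        ]
 [ 633.42764649 -388.24016676   56.        ]
 [ 443.68087791 -334.78723452   56.        ]
 [ 486.24777865 -185.40520151   56.        ]] [ 559.96974349 -286.42801523   56.        ] [ 539.92564331 -356.70544587   56.        ]
(array([ 1.76, -2.51, 12.08]), 'yaw', np.float64(-16.39), array([ 516. , -375.8,  151.8]))
```

```bash
python3 -m inch '[[[1.8,-2.5,1,0],[1.8,-2.5,4,0],[1.8,-2.5,7,0],[1.8,-2.5,10,0],[1.8,-2.5,12,0],[1.8,-2.5,12,0],[1.8,-2.5,12,0]]]'; python3 -m inch '[[[0,0,0,0],[0,0,0,0],[0,0,0,0],[0,0,0,0],[0,0,0,0],[0,0,0,0]]]' 0;python3 - <<'E'
from rel import *
import math
# tote target via lathe pose: origin (557,129), yaw 4.6deg
s=sensors.read_state();e=s["eef_pos"];a=math.radians(4.6)
tw=np.radians(-15.8); c=np.array([560,-286]); 
off=e[:2]-c; r=lambda t:np.array([[np.cos(t),-np.sin(t)],[np.sin(t),np.cos(t)]])
tc=np.array([557,129])+r(a)@[0,-212]
tt=tc+r(a-tw)@off;print(tc,tt,rel(*tt),np.degrees(tw-a))
E
```

```text
clock: 1.83
eef_pos: [540.4, -355.8, 30.9]
tool_rot: [-3.142, 0.002, -0.285]
force: [-0.8, 0.6, 0.9]
width: 40.1
gripper_force: 0.0
clock: 2.33
eef_pos: [542.6, -356.4, 33.6]
tool_rot: [3.14, -0.003, -0.283]
force: [-1.1, -0.7, 5.7]
width: 8.5
gripper_force: 59.3
[574.00217196 -82.31712223] [ 582.2575238  -154.33297947] (array([ -1.84, -20.51,   0.  ]), 'yaw', np.float64(-16.21), array([ 542.6, -356.4,   33.6])) -20.4
```

```bash
python3 -m inch '[[[-0.1,-1,0,-1.5],[-0.3,-3,0,-4],[-0.5,-5.5,0,-7],[-0.8,-8,0,-10],[-1,-10.5,0,-13],[-1.2,-13,0,-16],[-1.4,-15,0,-19],[-1.6,-16,0,-20.4]]]'; python3 -m inch '[[[0,0,0,0],[0,0,0,0],[0,0,0,0]]]';python3 - <<'E'
from rel import *
print(rel(582,-154,33))
im=get_image("top")
cv2.imwrite("pics/c2.png",cv2.resize(im[160:310,230:430],None,fx=4,fy=4,interpolation=cv2.INTER_CUBIC))
E
```

```text
clock: 3.0
eef_pos: [574.1, -195.7, 33.6]
tool_rot: [3.139, -0.006, 0.078]
force: [-0.2, -4.5, 6.1]
width: 8.8
gripper_force: 59.6
clock: 3.25
eef_pos: [574.2, -193.9, 33.5]
tool_rot: [-3.14, -0.006, 0.076]
force: [1.2, 5.5, 8.1]
width: 8.7
gripper_force: 59.9
(array([ 1.08, -3.91,  0.05]), 'yaw', np.float64(4.37), array([ 574.2, -193.9,   33.5]))
```

View pics/c2.png

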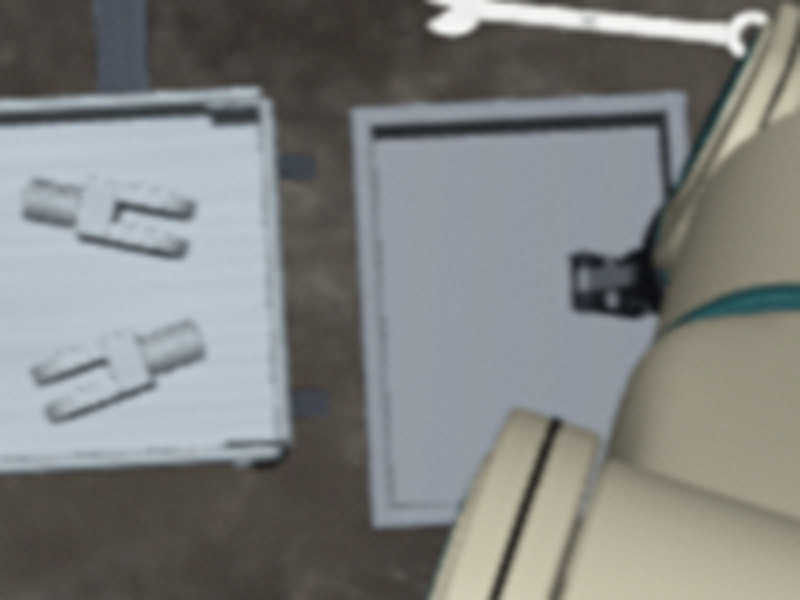

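The tote follows the grip. It is nearly square to the tray, with its near edge running from crop px (352,112) to (373,525). The gap to the tray remains.

Run:
```python
from rel import *
f=lambda u,v:(230+u/4,160+v/4)
E=ray("top",[f(352,110),f(373,527)],56);G=ray("top",[f(268,95),f(288,460)],131)
L=ray("top",[(148,190),(295,182.5),(302.5,273.7),(150.5,281.7)],[128]*4);print(L)
ang=lambda a,b:np.degrees(np.arctan2(*(b-a)[1::-1]))
print(E,ang(E[1],E[0]),G,ang(G[1],G[0]))
print("sides",ang(L[0],L[1])+90,ang(L[3],L[2])+90,"ends",ang(L[3],L[0]),ang(L[2],L[1]))
a=np.radians(4.6);o=np.array([557,129]);R=np.array([[np.cos(a),np.sin(a)],[-np.sin(a),np.cos(a)]])
print("lathe frame: tote edge",(E[:,:2]-o)@R.T,"corners",(L[:,:2]-o)@R.T,"gate",(G[:,:2]-o)@R.T)
```

```text
[[627.038948   267.36752164 128.        ]
 [648.98331519   9.42418174 128.        ]
 [487.71756718  -9.19417615 128.        ]
 [466.10381933 253.10954848 128.        ]]
[[656.22217128 -31.5129366   56.        ]
 [459.6932171  -47.18806755  56.        ]] 4.560252118184657 [[646.20839082   5.69684765 131.        ]
 [485.25174256  -8.46849037 131.        ]] 5.029480853767611
sides 4.862693425753022 4.710513189793289 ends 5.062874497308956 6.58572135845764
lathe frame: tote edge [[  86.02959975 -167.95341633]
 [-111.12343943 -167.81664506]] corners [[  80.91027043  132.30477474]
 [  82.09717375 -126.56761295]
 [ -80.14228996 -132.19265933]
 [ -80.64994074  130.99955246]] gate [[  79.03225956 -130.06039489]
 [ -82.54197264 -131.27155459]]
```

```bash
python3 -m inch '[[[0.3,-0.8,0,0],[0.6,-1.6,0,0],[0.9,-2.4,0,0],[1.2,-3.2,0,-0.3],[1.2,-3.6,0,-0.3],[1.2,-3.9,0,-0.3],[1.2,-4.1,0,-0.3],[1.2,-4.1,0,-0.3]]]'; python3 -m inch '[[[0,0,0,0],[0,0,0,0]]]'
```

```text
clock: 3.97
eef_pos: [582.1, -157.1, 33.5]
tool_rot: [3.138, -0.005, 0.078]
force: [0.8, -5.1, 7.3]
width: 8.7
gripper_force: 59.7
clock: 4.13
eef_pos: [582.0, -157.1, 33.5]
tool_rot: [3.138, -0.005, 0.078]
force: [0.8, -3.5, 7.2]
width: 8.5
gripper_force: 59.8
```

```bash
python3 -m inch '[[[0,-0.2,0,0],[0,-0.4,0,0],[0,-0.6,0,0],[0,-0.6,0,0],[0,-0.6,0,0]]]'
python3 - <<'E'
from h import *
im=get_image("side");cv2.imwrite("pics/s3.png",im[140:440,180:480].repeat(2,0).repeat(2,1))
E
```

```text
clock: 4.55
eef_pos: [582.3, -153.6, 33.6]
tool_rot: [3.135, -0.007, 0.077]
force: [2.2, -7.5, 3.9]
width: 8.5
gripper_force: 59.5
```

View pics/s3.png

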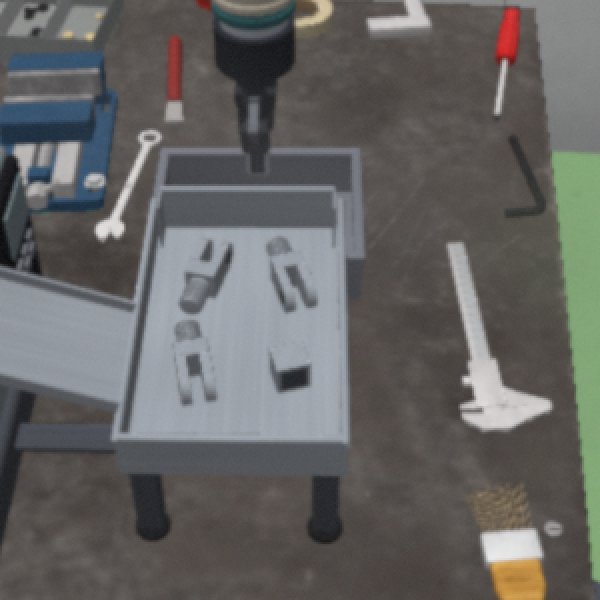

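The tote is under the mouth with the parts undisturbed. I'll give one more small push to confirm contact, then release and rise.

```bash
python3 -m inch '[[[0,-0.2,0,0],[0,-0.4,0,0],[0,-0.5,0,0],[0,-0.5,0,0],[0,-0.5,0,0]]]'; python3 -m inch '[[[0,0,0,0],[0,0,0,0],[0,0,0,0],[0,0,-6,0],[0,0,-10,0],[0,0,-14,0],[0,0,-15,0],[0,0,-15,0]]]' 4;  python3 - <<'E'
from rel import *
im=get_image("top")
cv2.imwrite("pics/c4.png",cv2.resize(im[160:310,230:430],None,fx=4,fy=4,interpolation=cv2.INTER_CUBIC))
a=np.radians(4.8);print(rel(*(np.array([557,129])+[0.+ 95*np.sin(a),-95*np.cos(a)]),118))
E
```

```text
clock: 5.02
eef_pos: [582.4, -153.5, 33.6]
tool_rot: [3.129, -0.009, 0.075]
force: [3.8, -16.0, -0.1]
width: 8.5
gripper_force: 59.0
clock: 5.68
eef_pos: [582.7, -143.9, 187.4]
tool_rot: [3.139, -0.011, 0.08]
force: [0.5, -0.6, 0.1]
width: 40.4
gripper_force: 0.0
(array([ -0.18, -17.84,   6.65]), 'yaw', np.float64(4.59), array([ 581. , -143.3,  184.5]))
```

View pics/c4.png

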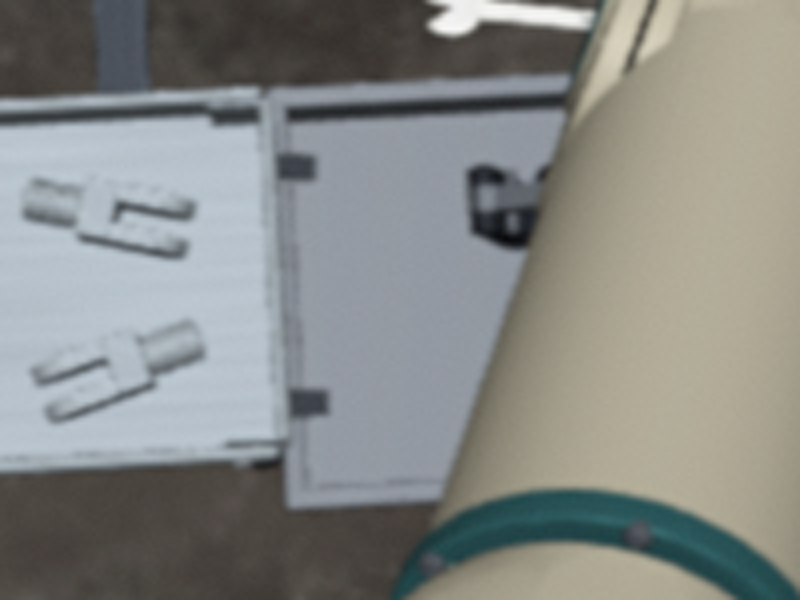

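The tote now stands against the tray, with its edge at crop x≈280 along the whole apron and no visible skew. Next I'll close the fingers, drop just inside the gate above the parts, and push it outward.

```bash
python3 -m inch '[[[0,-4,0,0],[0,-8,0,0],[0,-12,0,0],[-0.1,-16,0,0],[-0.1,-17.5,0,0],[-0.1,-17.5,3,0],[-0.1,-17.5,6.2,0],[-0.1,-17.5,6.2,0]]]' 0; python3 -m inch '[[[0,0,0,0],[0,0,0,0]]]'
```

```text
clock: 6.4
eef_pos: [558.8, 31.8, 113.3]
tool_rot: [-3.141, 0.013, 0.081]
force: [0.2, -0.3, -1.2]
width: -0.3
gripper_force: 0.0
clock: 6.57
eef_pos: [564.4, 30.1, 119.6]
tool_rot: [3.142, 0.001, 0.078]
force: [0.4, 0.6, -0.2]
width: -0.3
gripper_force: 0.0
```

```bash
python3 -m inch '[[[0,1,0,0],[0,2,0,0],[0,3,0,0],[0,4,0,0],[0,5,0,0],[0,6,0,0],[0,6.5,0,0],[0,6.5,0,0]]]'; python3 -m inch '[[[0,0,0,0],[0,0,0,0],[0,0,-2,0],[0,0,-4,0],[0,-2,-6,0],[0,-5,-8,0],[0,-5,-8,0]]]' 6
python3 - <<'E'
from h import *
print(sensors.read_state()["eef_pos"])
im=get_image("wrist");cv2.imwrite("pics/w5.png",im)
np.save("pics/w5.npy",camera_params("wrist"),allow_pickle=True)
E
```

```text
clock: 7.23
eef_pos: [569.5, -36.9, 119.4]
tool_rot: [3.141, -0.0, 0.075]
force: [-0.6, 0.2, 0.6]
width: 0.0
gripper_force: 0.0
clock: 7.82
eef_pos: [567.5, 23.5, 202.7]
tool_rot: [-3.136, -0.006, 0.087]
force: [-0.1, 0.7, 0.3]
width: 60.0
gripper_force: 0.0
[567.48938123  23.48318908 202.70363567]
```

View pics/w5.png

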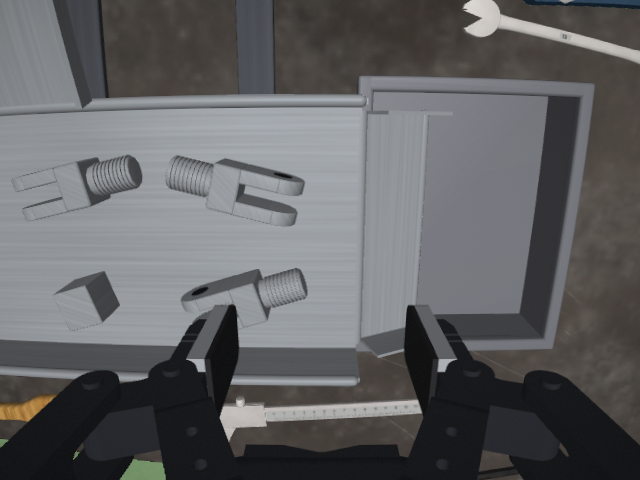

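The gate is down as a chute over the tote rim. Fork B runs from (172,175) to (297,200), C from its shank at (302,285) to its tips near (190,300), and A from (138,172) to (20,198). The bar is at (87,300).

Run:
```python
from rel import *
np.set_printoptions(precision=1,suppress=True)
p=np.load("pics/w5.npy",allow_pickle=True).item()
P=ray("wrist",[(20,198),(138,172),(298,200),(172,175),(200,308),(303,285),(70,293),(118,298),(363,100),(358,365)],[110,103,116,106,112,103,116,105,128,90],p)
a=np.radians(4.8);o=np.array([557,129]);R=np.array([[np.cos(a),np.sin(a)],[-np.sin(a),np.cos(a)]])
for n,q in zip(["Atip","Ash","Btip","Bsh","Ctip","Csh","bar","bar2","farcorner","nearfloorcorner"],P):print(n,q,R@(q[:2]-o))
for A,B in((0,1),(2,3),(4,5)):print(np.linalg.norm(P[A]-P[B]),np.degrees(np.arctan2(*(P[A]-P[B])[1::-1])))
```

```text
Atip [580.5 198.1 110. ] [29.2 66.9]
Ash [599.2 128.2 103. ] [42.  -4.3]
Btip [593.1  35.8 116. ] [ 28.2 -95.9]
Bsh [599.5 107.4 106. ] [ 40.5 -25.1]
Ctip [522.5  89.6 112. ] [-37.7 -36.4]
Csh [539.   29.7 103. ] [-26.3 -97.4]
bar [526.2 167.9 116. ] [-27.4  41.4]
bar2 [520.6 143.2 105. ] [-35.1  17.2]
farcorner [647.1   7.8 128. ] [  79.6 -128.3]
nearfloorcorner [478.2 -11.5  90. ] [ -90.3 -133.4]
72.71741709591453 105.0058258586999
72.5500679944073 -95.06256154397725
62.77503665798703 105.38940654754224
```

```bash
python3 -m inch '[[[-1,-2.5,0,7],[-2,-5,0,14],[-3,-7.5,0,21],[-4,-10.2,0,28],[-4,-10.2,0,35],[-4,-10.2,0,42],[-4,-10.2,0,49],[-4,-10.2,0,56]]]' 0; python3 -m inch '[[[0,0,0,7],[0,0,0,14],[0,0,0,21],[0,0,0,28],[0,0,0,34],[0,0,0,34],[0,0,0,34]]]';cat >> rel.py <<'E'
A=np.radians(4.8);O=np.array([557,129.]);RL=np.array([[np.cos(A),np.sin(A)],[-np.sin(A),np.cos(A)]])
def lrel(x,y,z=None):
    e=sensors.read_state();w=O+RL.T@[x,y];print("now lathe",np.round(RL@(e["eef_pos"][:2]-O),1),"q7",e["qpos"][6].round(2))
    return rel(*w,z)
E
python3 -c "
from rel import *
print(lrel(-38,-4,99))"
```

```text
clock: 8.53
eef_pos: [517.2, 113.9, 198.8]
tool_rot: [3.14, 0.0, -0.904]
force: [-0.1, 0.6, -0.0]
width: -0.4
gripper_force: 0.0
clock: 9.12
eef_pos: [517.3, 113.7, 198.8]
tool_rot: [3.141, -0.001, -1.489]
force: [0.2, 0.9, -0.9]
width: -0.1
gripper_force: 0.0
now lathe [-40.8 -11.9] q7 -2.84
(array([-0.79, -0.28,  9.98]), 'yaw', np.float64(-85.33), array([517.3, 113.7, 198.8]))
```

q7 is close to its limit here. The grasp is the same half a turn away, so I'll turn back the other way.

```bash
for i in 1 2 3; do python3 -m inch '[[[0,0,0,-7],[0,0,0,-14],[0,0,0,-21],[0,0,0,-28],[0,0,0,-35],[0,0,0,-42],[0,0,0,-49],[0,0,0,-56]]]' >/dev/null; done; python3 -m inch '[[[0,0,0,-7],[0,0,0,-12],[0,0,0,-12],[0,0,0,-12]]]'
python3 -c "
from rel import *
print(lrel(-38,-4,99))"
```

```text
clock: 11.45
eef_pos: [517.8, 113.5, 199.3]
tool_rot: [3.141, -0.0, 1.648]
force: [-0.0, -0.1, 0.3]
width: 0.2
gripper_force: 0.0
now lathe [-40.4 -12.2] q7 -0.36
(array([ 0.82,  0.23, 10.03]), 'yaw', np.float64(94.41), array([517.8, 113.5, 199.3]))
```

```bash
python3 -m inch '[[[0.8,0.2,0,0],[0.8,0.2,3,0],[0.8,0.2,6,0],[0.8,0.2,8.5,0],[0.8,0.2,10,0],[0.8,0.2,10,0],[0.8,0.2,10,0]]]'; python3 -c "
from rel import *
print(lrel(-38,-4,99))
cv2.imwrite('pics/w6.png',cv2.resize(get_image('side')[200:400,230:380],None,fx=3,fy=3))"
```

```text
clock: 12.03
eef_pos: [518.8, 122.6, 98.9]
tool_rot: [-3.14, 0.0, 1.649]
force: [-0.2, 0.1, 0.5]
width: -0.0
gripper_force: 0.0
now lathe [-38.6  -3.2] q7 -0.42
(array([-0.08,  0.06, -0.01]), 'yaw', np.float64(94.5), array([518.8, 122.6,  98.9]))
```

View pics/w6.png

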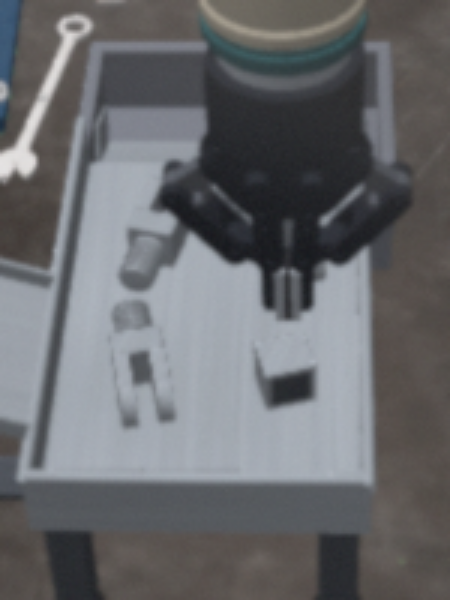

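The closed fingers stand cleanly between fork C and the bar. I'll sweep C out.

```bash
python3 -m inch '[[[-1,0,0,0],[-2.5,0,0,0],[-4,0,0,0],[-5.5,0.1,0,0],[-7,0.2,0,0],[-8.5,0.3,0,0],[-9.5,0.3,0,0],[-9.5,0.3,0,0]]]'; python3 -m inch '[[[-1.5,0,0,0],[-3,0,0,0],[-4,0,0,0],[-4.8,0,0,0],[-4.8,0,0,0],[-4.8,0,0,0],[-4.8,0,-5,0],[-4.8,0,-10,0]]]'
python3 - <<'E'
from rel import *
print(lrel(34,-60,115))
cv2.imwrite("pics/w7.png",get_image("wrist"));cv2.imwrite("pics/s7.png",get_image("side"));cv2.imwrite("pics/t7.png",get_image("top"))
a,b=[cv2.imread(f"pics/{n}.png") for n in("s7","w7")]
cv2.imwrite("pics/m7.png",np.hstack([cv2.resize(a[120:440,190:430],(400,533)),cv2.resize(b,(400,300)).repeat(1,0) if 0 else np.vstack([cv2.resize(b,(400,300)),np.zeros((233,400,3),np.uint8)])]))
E
```

```text
clock: 12.75
eef_pos: [530.3, 23.9, 100.3]
tool_rot: [3.14, 0.002, 1.644]
force: [0.1, -0.5, -0.5]
width: 0.0
gripper_force: 0.0
clock: 13.42
eef_pos: [530.7, -19.2, 181.0]
tool_rot: [-3.134, -0.002, 1.651]
force: [1.3, -1.4, 0.2]
width: 0.3
gripper_force: 0.0
now lathe [ -38.6 -145.5] q7 -0.14
(array([8.58, 7.23, 6.6 ]), 'yaw', np.float64(94.57), array([530.7, -19.2, 181. ]))
```

Run:
```python
from rel import *
s0=cv2.imread("pics/side0.png");t0=cv2.imread("pics/top0.png")
B={"A":[(29,67,116),(42,-4,103)],"B":[(28,-96,116),(40.5,-25,106)],"C":[(-40,-24,116),(-26,-97,103)],"bar":[(-27,41,116),(-35,17,116)]}
for cam,i0,i1 in(("side",s0,cv2.imread("pics/s7.png")),("top",t0,cv2.imread("pics/t7.png"))):
    for k,v in B.items():
        P=[[*(O+RL.T@np.array(q[:2])),q[2]] for q in v]
        u=proj(cam,P);x0,y0=(u.min(0)-6).astype(int);x1,y1=(u.max(0)+7).astype(int)
        d=cv2.absdiff(i0,i1)[y0:y1,x0:x1].mean();
        r=cv2.matchTemplate(i1[y0-12:y1+12,x0-12:x1+12],i0[y0:y1,x0:x1],cv2.TM_CCOEFF_NORMED);_,m,_,l=cv2.minMaxLoc(r)
        print(cam,k,(x0,y0,x1,y1),"diff",d.round(1),"match",round(m,2),np.array(l)-12)
```

```text
side A (np.int64(267), np.int64(295), np.int64(284), np.int64(337)) diff 4.3 match 1.0 [0 0]
side B (np.int64(269), np.int64(250), np.int64(293), np.int64(297)) diff 9.2 match 0.87 [0 0]
side C (np.int64(312), np.int64(255), np.int64(332), np.int64(294)) diff 28.7 match 0.18 [-4 12]
side bar (np.int64(310), np.int64(300), np.int64(329), np.int64(324)) diff 4.8 match 0.99 [0 0]
top A (np.int64(181), np.int64(204), np.int64(235), np.int64(225)) diff 10.3 match 1.0 [0 0]
top B (np.int64(233), np.int64(204), np.int64(286), np.int64(221)) diff 26.3 match 0.44 [0 0]
top C (np.int64(234), np.int64(239), np.int64(288), np.int64(261)) diff 30.3 match 0.17 [  9 -12]
top bar (np.int64(197), np.int64(243), np.int64(223), np.int64(259)) diff 10.7 match 1.0 [0 0]
```

C is out, and B, A and the bar have not moved. A stands right behind B and leaves no room for a finger, so I'll slide B forward along the floor between open fingers and then push it from behind.

```bash
python3 -m inch '[[[2,2,0,5],[5,4.5,0,9.6],[8,6.5,0,9.6],[9,7.3,0,9.6],[9,7.3,0,9.6],[9,7.3,0,9.6],[9,7.3,0,9.6]]]' 4.4; python3 -c "
from rel import *
print(lrel(35,-56,98))"
```

```text
clock: 14.15
eef_pos: [597.6, 73.7, 181.7]
tool_rot: [-3.139, 0.002, 1.481]
force: [0.5, 0.2, -0.1]
width: 43.9
gripper_force: 0.0
now lathe [ 35.8 -58.5] q7 -0.41
(array([ 0.23, -0.13,  8.37]), 'yaw', np.float64(84.85), array([597.6,  73.7, 181.7]))
```

```bash
python3 -m inch '[[[0.2,-0.1,2,0],[0.2,-0.1,4.5,0],[0.2,-0.1,7,0],[0.2,-0.1,8.4,0],[0.2,-0.1,8.4,0],[0.2,-0.1,8.4,0]]]'; python3 -m inch '[[[0,0,0,0],[0,0,0,0],[0,0,0,0],[0,0,0,0],[0,0,0,0]]]' 1.5
```

```text
clock: 14.65
eef_pos: [597.2, 75.4, 98.2]
tool_rot: [-3.139, 0.001, 1.48]
force: [0.3, -0.2, -0.1]
width: 43.7
gripper_force: 0.0
clock: 15.07
eef_pos: [599.1, 76.8, 100.2]
tool_rot: [3.139, 0.0, 1.481]
force: [-1.0, -1.0, 7.0]
width: 24.8
gripper_force: 59.0
```

```bash
python3 -m inch '[[[-1,0.2,0,-2],[-2.3,0.4,0,-4],[-3.6,0.6,0,-6],[-4.9,0.8,0,-8],[-6.2,1,0,-10],[-7,1.2,0,-10],[-7.4,1.3,0,-10],[-7.4,1.3,0,-10]]]'; python3 -m inch '[[[0,0,0,0],[0,0,0,0],[0,0,0,0],[0,0,-3,0],[0,0,-6,0],[0,0,-8,0],[0,0,-8,0]]]' 4.4;  python3 -c "
from rel import *
print(lrel(34,-66,99))"
```

```text
clock: 15.73
eef_pos: [606.0, 1.9, 100.2]
tool_rot: [3.138, -0.0, 1.655]
force: [0.0, -0.9, 5.3]
width: 24.6
gripper_force: 58.9
clock: 16.32
eef_pos: [607.4, 2.9, 183.1]
tool_rot: [3.134, 0.0, 1.656]
force: [0.5, -0.1, 0.4]
width: 44.0
gripper_force: 0.0
now lathe [  39.7 -129.9] q7 -0.17
(array([ 6.39, -0.56,  8.41]), 'yaw', np.float64(94.89), array([607.4,   2.9, 183.1]))
```

```bash
python3 -m inch '[[[3,0,0,0],[6.3,0,0,0],[6.3,0,0,0],[6.3,0,2.5,0],[6.3,0,5,0],[6.3,0,7.5,0],[6.3,0,8.3,0],[6.3,0,8.3,0]]]' 0; python3 -m inch '[[[-1,0,0,0],[-2.5,0,0,0],[-4,0,0,0],[-5.5,0,0,0],[-7,0,0,0],[-8.2,0,0,0],[-8.2,0,0,0],[-8.2,0,0,0]]]'; python3 -m inch '[[[0,0,-3,0],[0,0,-6,0],[1,-1,-9,0],[3,-2,-10,0],[6,-4,-10,0],[9,-4,-10,0],[12,-4,-10,0],[12,-4,-10,0]]]'
python3 - <<'E'
from rel import *
print(lrel(30,82,150))
cv2.imwrite("pics/w8.png",get_image("wrist"));cv2.imwrite("pics/s8.png",get_image("side"))
s0=cv2.imread("pics/side0.png");i1=cv2.imread("pics/s8.png")
for k,(x0,y0,x1,y1) in {"A":(267,295,284,337),"B":(269,250,293,297),"bar":(310,300,329,324)}.items():
    r=cv2.matchTemplate(i1[y0-12:y1+12,x0-12:x1+12],s0[y0:y1,x0:x1],cv2.TM_CCOEFF_NORMED);_,m,_,l=cv2.minMaxLoc(r);print(k,round(m,2),np.array(l)-12)
E
```

```text
clock: 16.98
eef_pos: [596.9, 64.9, 92.9]
tool_rot: [-3.136, 0.0, 1.657]
force: [0.1, 0.7, -0.6]
width: 0.2
gripper_force: 0.0
clock: 17.65
eef_pos: [606.7, -17.6, 96.6]
tool_rot: [3.14, 0.0, 1.654]
force: [-0.6, 0.8, 0.7]
width: -0.1
gripper_force: 0.0
clock: 18.32
eef_pos: [554.7, 109.7, 197.0]
tool_rot: [3.139, -0.007, 1.668]
force: [0.1, 1.4, 0.3]
width: 0.3
gripper_force: 0.0
now lathe [ -3.9 -19.1] q7 -0.35
(array([10.06,  3.52,  4.7 ]), 'yaw', np.float64(95.55), array([554.7, 109.7, 197. ]))
A 0.92 [0 0]
B 0.38 [2 1]
bar 0.99 [0 0]
```

B is off the floor, and A and the bar have not moved. Last is fork A, taken from behind its tines.

```bash
python3 -m inch '[[[3,1,0,0],[6,2,0,0],[9,3,0,0],[10.4,3.4,0,0.7],[10.4,3.4,0,0.7],[10.4,3.4,0,0.7],[10.4,3.4,4,0.7],[10.4,3.4,4,0.7]]]' 0; python3 -c "
from rel import *
print(lrel(30,86,99))"
```

```text
clock: 19.08
eef_pos: [577.9, 201.5, 150.6]
tool_rot: [-3.132, 0.005, 1.641]
force: [-0.7, -0.8, -1.7]
width: 0.2
gripper_force: 0.0
now lathe [26.9 70.5] q7 -0.53
(array([1.56, 0.29, 5.16]), 'yaw', np.float64(94.04), array([577.9, 201.5, 150.6]))
```

```bash
python3 -m inch '[[[1.7,0.3,0,0],[1.7,0.3,0,0],[1.7,0.3,0,0],[1.7,0.3,2,0],[1.7,0.3,4,0],[1.7,0.3,5.1,0],[1.7,0.3,5.1,0],[1.7,0.3,5.1,0]]]'; python3 -c "
from rel import *
print(lrel(30,86,99))"
```

```text
clock: 19.75
eef_pos: [582.9, 222.3, 104.9]
tool_rot: [-3.141, 0.001, 1.643]
force: [0.3, 0.1, -0.3]
width: 0.1
gripper_force: 0.0
now lathe [33.6 90.8] q7 -0.57
(array([-0.48, -0.35,  0.59]), 'yaw', np.float64(94.14), array([582.9, 222.3, 104.9]))
```

```bash
python3 -m inch '[[[0,-0.3,0.6,0],[-1,-0.3,0.6,0],[-2.5,-0.3,0.6,0],[-4,-0.3,0.6,0],[-5.5,-0.3,0.6,0],[-7,-0.3,0.6,0],[-8.5,-0.3,0.6,0],[-10,-0.3,0.6,0]]]'; python3 -m inch '[[[-1.5,0,0,0],[-3,0,0,0],[-4.5,0,0,0],[-6,0,0,0],[-7,0,0,0],[-7,0,0,0],[-7,0,0,0]]]'; python3 -c "
from rel import *
print(lrel(30,-150,99))
a=get_image('side')[120:440,190:430];b=get_image('wrist')
cv2.imwrite('pics/m9.png',np.hstack([cv2.resize(a,(360,480)),cv2.resize(b,(440,330))[:, :].copy() if 0 else cv2.copyMakeBorder(cv2.resize(b,(440,330)),0,150,0,0,cv2.BORDER_CONSTANT)]))"
```

```text
clock: 20.42
eef_pos: [587.5, 120.5, 99.3]
tool_rot: [3.141, 0.001, 1.642]
force: [0.2, 0.8, -0.2]
width: -0.0
gripper_force: 0.3
clock: 21.0
eef_pos: [592.4, 52.1, 99.0]
tool_rot: [3.141, 0.0, 1.642]
force: [-0.4, 0.9, -0.2]
width: -0.2
gripper_force: 0.0
now lathe [ 28.8 -79.6] q7 -0.34
(array([-7.04,  0.21, -0.  ]), 'yaw', np.float64(94.06), array([592.4,  52.1,  99. ]))
```

```bash
python3 -m inch '[[[-1.5,0,0,0],[-3,0,0,0],[-4.5,0,0,0],[-6,0,0,0],[-7,0,0,0],[-7,0,0,0],[-7,0,0,0]]]';  python3 -m inch '[[[0,0,-4,0],[0,0,-8,0],[3,-2,-11,0],[6,-3,-12,0],[7,-4,-13,0],[7,-4,-13,0],[7,-4,-13,0],[7,-4,-13,0]]]'; python3 -c "
from rel import *
print(lrel(30,-150,99))
a=get_image('side')[120:440,190:430];b=get_image('wrist')
cv2.imwrite('pics/m10.png',np.hstack([cv2.resize(a,(360,480)),cv2.copyMakeBorder(cv2.resize(b,(440,330)),0,150,0,0,cv2.BORDER_CONSTANT)]))"
```

```text
clock: 21.68
eef_pos: [597.4, -15.8, 98.6]
tool_rot: [3.142, -0.001, 1.644]
force: [-0.1, 0.4, -0.1]
width: -0.0
gripper_force: 0.0
clock: 22.35
eef_pos: [552.4, 50.5, 228.3]
tool_rot: [-3.141, 0.001, 1.644]
force: [0.6, -0.4, -0.5]
width: 0.0
gripper_force: 0.0
now lathe [-11.1 -77.9] q7 -0.29
(array([-7.17,  4.19, 12.93]), 'yaw', np.float64(94.21), array([552.4,  50.5, 228.3]))
```

View pics/m10.png

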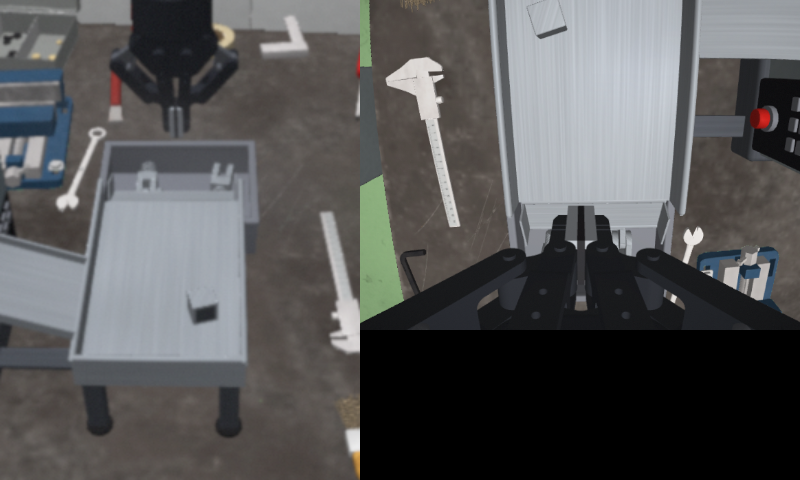

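The tray holds only the bar. Two forks show in the tote at (148,178) and (222,178), and the third is hidden from here. I'll clear the arm out of the top camera's view and locate all three by numbers.

```bash
python3 -m inch '[[[4,-2,-2,0],[8,-4,-4,0],[12,-6,-6,0],[16,-8,-8,0],[19,-10,-8,0],[22,-12,-8,0],[24,-14,-8,0],[24,-14,-8,0]]]'
python3 - <<'E'
from rel import *
np.set_printoptions(precision=1,suppress=True)
tc=O+RL.T@np.array([0,-208.])
for z in(30,50,70):
    P=ray("side",[(338,230),(288.7,228.7)],z);print("tines top z",z,(P[:,:2]-tc)@RL.T)
im=get_image("top");cv2.imwrite("pics/t11.png",im)
# rectify the tote floor (z=30): 200x160 mm at 2 mm/px, tote x right, tote y up
g=[[*(tc+RL.T@np.array([x,y])),30] for y in range(84,-85,-4) for x in range(-104,105,2)]
u=proj("top",g).astype(np.float32).reshape(43,105,2)
v=cv2.cvtColor(cv2.remap(im,u[...,0],u[...,1],1),cv2.COLOR_BGR2GRAY)
v=v.astype(int)
for r in v:print("".join("0123456789"[min(9,k*10//256)] for k in r))
E
```

```text
clock: 23.12
eef_pos: [389.6, 286.2, 309.0]
tool_rot: [-3.139, -0.004, 1.654]
force: [-0.7, 0.6, 0.7]
width: 0.0
gripper_force: 0.0
tines top z 30 [[-58.5 -63.7]
 [ 40.4 -67.5]]
tines top z 50 [[-58.6 -39.3]
 [ 37.7 -43. ]]
tines top z 70 [[-58.6 -14.8]
 [ 35.  -18.5]]
333333222222222346778888888777777777777788887777777777777778888777777777777888787777777777777777775323454
333444444444444344566666666666666666666666666666666666666666666666666666666666666666666666666666555555543
334566666666666665566666666666666666666666666666666666666666666666666666666666666666666666666665456666654
334566665566666654456666666666666666666666666666666666666666666666666666666666666666666666666664344556654
234566666666666655566666666666666666666666666666666666666666666666666666666666666666666666666654334456664
234566666666666665566766666666666666666666666666666666666666666666666666666666666666666666666653344456664
234566666666666665566666666666666666666666666666666666666666676777666666666666666666666666666653344456654
2345666566666666555666666666666666666666666666666666666666666666666666666666666666666666
[... 3027 characters left out ...]
6666666666666666666666666654566777665666666666666666665421246665
333566666666666555666666556666666666666666666666666666666666666666654566777665666666666666666666421246665
333566655566666554555565445556555555555666655555555555666555555555554456777655555555555555555555321246665
333566654333333444444443333334444444433333344444444443344444444444433445555544444444444444444444444456665
333566666556666666666666666666666666666666666666666666666666666666666666666666666666666666666666666666665
333456666666666666666666666666666666666666666666666665555665555555555555555555555555555555555555555555554
333333333444444444444444444443333334444444433333344433333333333333333333333333333333333333333333333333333
```

The top view, rectified to the tote frame, shows all three forks inside the tote: one at x≈-58 mm, and two partly side by side at x≈+40 mm, clear of the walls. The bar is in the tray and the arm is clear, so I'll hand in.

```bash
python3 -m inch '[[[0,0,0,0],[0,0,0,0],[0,0,0,0],[0,0,0,0],[0,0,0,0],[0,0,0,0]]]'; python3 -c "
from cell import order
print(order.finish_job())"
```

```text
clock: 23.67
eef_pos: [395.8, 279.0, 308.5]
tool_rot: [-3.141, 0.0, 1.642]
force: [-0.6, 0.6, -0.0]
width: 0.0
gripper_force: 0.0
the job is handed in; nothing more can be done
None
```

I handed the job in at 23.7 s, with no verdict returned: the tote is square against the apron, the tailgate is down, all three fork ends are in the tote and the scrap bar end is still in the tray; one fork end had no room behind it for a finger, so I first gripped it and slid it along the tray floor to the mouth, then pushed it from behind.

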